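# Fetch the terminal strip from the corner of the parts bin into the dial keeper

## Task

Turn the round keeper's cover until its opening stands squarely over the bay that has the index lug on its outside wall, get the screw terminal strip out of the parts bin, and put it through the opening into that bay, flat on the floor with its screws up. The strip lies tight in a corner of the bin with no room for fingers, so it has to be worked clear of the walls first; its moulding is brittle, so press it down only gently. Leave the other parts in the bin, the opening over that bay, and the spool, bottle and tape where they stand.

Things in the scene. Friction and masses are not known exactly. Their poses are not given: they have to be found in the camera images.
- bin: open grey plastic parts bin fixed to the bench. Origin: centre of its underside; x and y along its sides, z up. Outside 148 (x) x 198 (y) x 42 mm high, walls 4 mm thick, so inside 140 x 190 mm; inner floor 4 mm above the origin. A paper label holder is on its -x wall.
- strip: target: white 6-way screw terminal strip, brass screws up, 18 (x) x 49 (y) x 14 mm high, 30 g, brittle. Origin: centre of underside, z up. Flat in one of the bin's 4 corners, long side along the bin's x, 2 mm from the +y or -y wall, an end 2 mm from an x wall: no room for a finger. A shut gripper pressed on its top with 5 to 12 N drags it over the slick floor; 40 N on the floor breaks it.
- housing_4: white 4-way connector housing, 17 (x) x 22 (y) x 12 mm high, 12 g; origin at the centre of its underside; in another corner of the bin; it stays in the bin
- housing_6: white 6-way connector housing, 17 (x) x 31 (y) x 12 mm high, 12 g; origin at the centre of its underside; in another corner of the bin; it stays in the bin
- housing_8: black 8-way connector housing, 17 (x) x 40 (y) x 12 mm high, 12 g; origin at the centre of its underside; in another corner of the bin; it stays in the bin
- relay: plug-in relay with a whitish cover, 22 (x) x 28 (y) x 38 mm high, 35 g, standing near the middle of the bin; origin at the centre of its underside; it stays in the bin
- housing_4b: second white 4-way connector housing, 17 x 22 x 12 mm high, 12 g, near the middle of the bin; origin at the centre of its underside; it stays in the bin
- keeper: round white keeper fixed to the bench, 176 mm across with 4 quarter bays under a turning cover. Origin: underside centre, on the cover's axis, z up; the wanted bay is along its +x, where a lug 26 mm wide stands 12 mm out of the wall. Bays 26 mm deep, radius 13 to 82 mm, 3 mm dividers at 45 deg either side of x. Cover: metal disc, top 36 mm above the bench, one 84 deg opening out to the rim.
- bay (a point): centre of the wanted bay's floor, 51 mm from the keeper's axis, 6 mm above the bench; its axes are the keeper's
- opening (a point): middle of the cover's opening, 51 mm from the keeper's axis, 36 mm above the bench; turns with the cover, its x points outward through the opening. It starts 1.7 rad or more away from the wanted bay.
- knob (a point): middle of the black bar knob on the cover's axis, 50 mm above the bench. Bar 50 mm long (along this point's x, which points toward the opening), 12 mm thick (y), from 38 to 62 mm above the bench. The cover turns either way without stops and stays where it is left; friction torque about 0.05 N m.
- spool: solder spool with green flanges, 63 x 69 x 90 mm, standing free beside the work: leave it alone. Origin: centre of its underside
- flux: brown flux bottle with black cap, 34 mm across, 85 mm high, standing free beside the work: leave it alone. Origin: centre of its underside
- tape: amber tape roll lying flat, 66 x 70 x 16 mm, beside the work: leave it alone. Origin: centre of its underside
Not all that is in view belongs to the job. Leave any red look-alike of the relay alone.

How it is judged:
By the outcome, as a careful person would: the job done as asked, in the order asked, and still so for the second after the job is handed in, with the robot touching nothing.
It also fails if it takes over 72 s, if anything falls off the work surface, if the arm or the gripper's body presses on something with over 40 N, if the wrist force passes 120 N, or if a joint passes its speed limit or range.

## Robot

A 6-joint arm with a two-finger parallel gripper is mounted at the origin on a cart in front of the work surface, level with it; the furniture and walls round the work are solid. World frame = base frame: x ahead of the robot, y to its left, z up, the work surface at z = 0. Lengths are in m, angles in degrees, forces in N, time in s.
With the tool pointing down it reaches from about 0.35 to 0.775 m from the base axis. Payload 7.3 kg.
Tool frame: the origin (TCP) lies between the finger pads; the fingertips stand 17 mm ahead of it and the grasp point (between the pads) lies 2 mm behind it; z points along the fingers, y is the line along which they close (so a half turn about z gives the same grasp; the last joint's range is limited). The gripper opens to 92 mm and grips with 3 to 60 N. Pads are 19 mm wide; open, the fingers measure 130 mm over their backs; the gripper's body (75 mm by 190 mm) begins 47 mm behind the grasp point.
Start: joints at [-72.135, 19.595, 87.324, -0, 73.075, -8.365], TCP at [0.232, -0.471, 0.244] pointing down, gripper open.
Joint ranges: [-145.02, 145.02], [-44.19, 115.74], [2.07, 154.8], [-57.11, 237.11], [16.16, 152.29], [-177.93, 177.93]. Speed limits (degrees/s): [147.25, 147.25, 180, 180, 180, 180].

## Interface

Orientations are given as a 3x3 rotation matrix whose columns are the frame's x, y, z axes.
In Python, from cell import arm, eyes gives the robot as it stands.
- The arm moves only by the tool move_arm, never from a script. Its argument "series" is a list of rows, each an object of numbers: "dx", "dy", "dz": the shift along the tool's x, y, z normalised to -1 to 1, where 1 is 0.02 m; "rx", "ry", "rz": the turn, a rotation vector about the tool's x, y, z normalised to -1 to 1, where 1 is 0.15 rad; "gripper": the opening, from 0 (shut) to 1 (fully open). A call has 1 to 12 rows; each row shifts and turns the commanded pose from where the row before left it, along the tool's axes as they then stand; what a row does not reach is not made up. A row lasts 1/10 s, in which the tool goes at most 50 mm and 8.59 degrees, less where a joint would pass 70% of its speed; a pose out of reach is approached as far as the arm can. A call with a number of a shift or a turn outside -1 to 1 is refused whole. A call with a gripper value outside its range is refused whole. The fingers move at their own pace and stop on an object; "grip_force" is the grip in N (left out, the last holds). Time passes only in rows, so rows that do not move let the fingers close. It gives the time, the measured TCP pose, the force, the opening and the grip force at its end, in the units of the state.
- arm.observe(): the state, without advancing time (a new reading comes with each control period).
- eyes.grab_frame(name): name is "side" or "top" or "wrist"; returns the picture (480x640x3 uint8, red, green, blue); there is no depth.
- eyes.camera_info(name): a dict with "vertical_fov" (degrees; the focal length in pixels is half the picture's height over the tangent of half this angle, whatever the lens; pixels are square), "cx", "cy" (the principal point, pixels), "world_to_cam" (4x4, takes a point from world to camera coordinates). Camera axes: x right, y up, looking along -z (the intrinsics and any distortion apply to the point x, -y, -z); pixel columns grow to the right and rows downward; lengths in m; the calibration is good to about 2 mm. A picture is of the moment at which its call begins: read the wrist's pose just before it. camera_info takes no time and is no camera call; for the wrist camera it gives the pose at the moment of the call.
- arm.close_job(): hands the job in; it is judged then, once.
The state is a dict: "time": time; "q": joint angles; "joint_vel": joint speeds; "joint_torque": joint torques, N m; "position": TCP position; "eef_rot": TCP orientation; "wrist_force": force on the tool from outside, world axes, zero at the start; "ft_torque": the same for the moment, N m; "gripper_width": finger opening in m; "grip_force": force on a finger pad.
Only numpy, scipy, OpenCV 4.12 (cv2) and the standard library are available. Lean on these libraries where they do the work, as an engineer would, in place of code of your own. Each camera call takes 0.05 s, during which the arm holds its last target. There are 200 camera calls.

## Working session

There is one attempt and no reset: what is moved stays moved. The work goes in short steps, Python scripts to look and compute and a tool call to move; the robot and the scene stay as the last step left them, time stands still between calls to the robot, and variables do not carry over. Pictures are saved under pics/ and viewed, at most 10 in all, crops included, and the job is handed in when it is done.

Besides the shell and the picture viewer there is one more tool, called after "Request:" as a command line: name --argument value ..., lists and objects as JSON in quotes. move_arm: Moves the arm, as the interface text tells. Its arguments: {"type":"object","properties":{"series":{"type":"array"},"grip_force":{"type":"number"}},"required":["series"]}

```bash
ls; mkdir -p pics; cat > h.py <<'E'
import numpy as np, cv2
from cell import arm, eyes
def grab(n,f):
    i=eyes.camera_info(n); im=eyes.grab_frame(n); np.savez('pics/'+f+'.npz',im=im,W=np.array(i['world_to_cam']),p=[i['vertical_fov'],i['cx'],i['cy']])
    cv2.imwrite('pics/'+f+'.png',im[:,:,::-1]); return im,i
def ray(i,u,v):
    f=240/np.tan(np.radians(i['vertical_fov'])/2); W=np.array(i['world_to_cam'])
    d=np.array([(u-i['cx'])/f,-(v-i['cy'])/f,-1]); R=W[:3,:3]; return -R.T@W[:3,3], R.T@d
def on(i,u,v,z):
    o,d=ray(i,u,v); return o+d*(z-o[2])/d[2]
def proj(i,p):
    f=240/np.tan(np.radians(i['vertical_fov'])/2); W=np.array(i['world_to_cam']); c=W[:3,:3]@p+W[:3,3]
    return i['cx']-f*c[0]/c[2], i['cy']+f*c[1]/c[2]
E
python3 - <<'E'
from h import *
for n in ('top','side'):
    im,i=grab(n,n+'0'); print(i)
print(arm.observe())
E
```

```text
pics
{'vertical_fov': 55.630364489536674, 'cx': 313.00415293092215, 'cy': 238.08518253603808, 'world_to_cam': array([[ 0.0254172 , -0.99965625,  0.00643037, -0.03183785],
       [ 0.99089414,  0.02604417,  0.1321004 , -0.54767501],
       [-0.13222246,  0.00301419,  0.99121548, -0.88307722],
       [ 0.        ,  0.        ,  0.        ,  1.        ]])}
{'vertical_fov': 51.766081636168, 'cx': 319.27460471854994, 'cy': 241.21492363685107, 'world_to_cam': array([[ 9.99717994e-01, -2.37402774e-02,  5.75293315e-04,
        -5.53593858e-01],
       [ 1.03385254e-02,  4.56915661e-01,  8.89449939e-01,
        -3.56756937e-02],
       [-2.13786488e-02, -8.89193161e-01,  4.57032248e-01,
        -9.28110250e-01],
       [ 0.00000000e+00,  0.00000000e+00,  0.00000000e+00,
         1.00000000e+00]])}
{'time': 0.1, 'q': array([-7.21357304e+01,  1.96344281e+01,  8.73702805e+01, -1.22589233e-03,
        7.30752559e+01, -8.36717669e+00]), 'joint_vel': array([ 0.04921259, -0.02346815, -0.05401813,  0.03384072, -0.03757524,
       -0.08717803]), 'joint_torque': array([ 1.80075902e-03, -4.32004917e+01, -2.44693905e+01,  7.19676842e-02,
        5.25003928e-02, -4.37279346e-05]), 'position': array([ 0.2319443 , -0.47061547,  0.24310547]), 'eef_rot': array([[ 8.97013200e-01,  4.42003529e-01, -4.47613615e-04],
       [ 4.42003718e-01, -8.97012244e-01,  1.32207271e-03],
       [ 1.82845910e-04, -1.38376355e-03, -9.99999026e-01]]), 'wrist_force': array([ 0.38995394, -0.30038675,  0.24956177]), 'ft_torque': array([-0.00544554,  0.04328342,  0.00441275]), 'grip_force': 0.0, 'gripper_width': 0.09179672177673606}
```

View pics/top0.png

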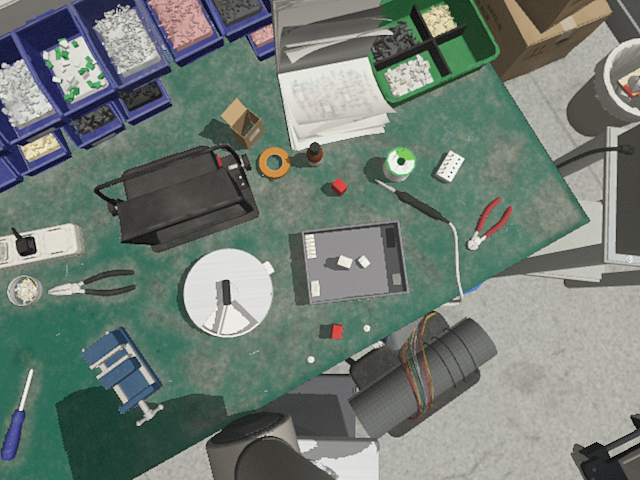

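View pics/side0.png

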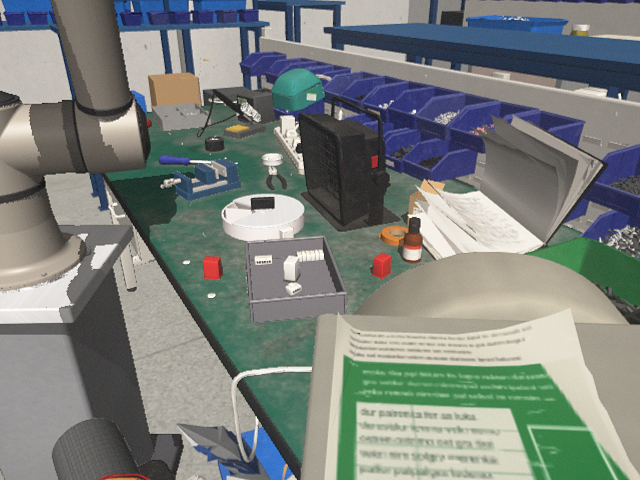

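The top view shows the bin around (355,262) and the keeper at (228,292), with its lug at (268,268). The cover opening points down-left, at about (228,318). The bin has a white piece at (310,245), another at (314,288), black at (391,235) and dark grey at (397,280), so I'll enlarge it.

```bash
python3 - <<'E'
from h import *
im=cv2.imread('pics/top0.png')
cv2.imwrite('pics/crop0.png',cv2.resize(im[210:350,175:425],None,fx=3.2,fy=3.2,interpolation=cv2.INTER_CUBIC))
E
```

```text
(no output)
```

View pics/crop0.png

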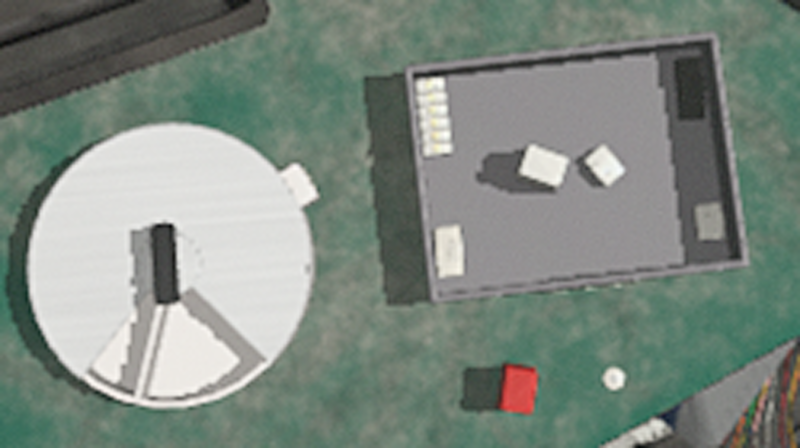

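In the crop, the 6-way strip with brass screws is at (434,115), i.e. full picture (311,246), in the bin's far-left corner. The plain white block at (450,250) is housing_6. The two pieces in the middle are the relay (545,165) and housing_4b (605,165). The strip is the only piece with brass screws, so that's the target. The opening points towards image-down and the lug is at upper right.

```bash
cat >> h.py <<'E'
def saved(f):
    d=np.load('pics/'+f+'.npz'); p=d['p']; return d['im'],dict(vertical_fov=p[0],cx=p[1],cy=p[2],world_to_cam=d['W'])
E
python3 - <<'E'
from h import *
im,i=saved('top0')
c=lambda x,y:(175+(x+.5)/3.2-.5,210+(y+.5)/3.2-.5)
B=np.array([on(i,*c(*p),.042)[:2] for p in [(408,68),(715,37),(746,264),(434,300)]])
print(B.round(4),B.mean(0),[np.linalg.norm(B[k]-B[k-1]).round(4) for k in range(4)])
for a,b in((1,0),(2,3)):
    d=B[b]-B[a];print('y dir',np.degrees(np.arctan2(d[1],d[0])))
for a,b in((3,0),(2,1)):
    d=B[b]-B[a];print('x dir',np.degrees(np.arctan2(d[1],d[0])))
# keeper
hsv=cv2.cvtColor(im,cv2.COLOR_RGB2HSV); m=((hsv[...,1]<35)&(hsv[...,2]>150)).astype(np.uint8); 
m[:, :180]=0;m[:,280:]=0;m[:245]=0;m[340:]=0
cs=max(cv2.findContours(m,0,cv2.CHAIN_APPROX_NONE)[0],key=cv2.contourArea)[:,0]
P=np.array([on(i,u,v,.036)[:2] for u,v in cs])
w=np.ones(len(P),bool)
for _ in range(8):
    A=np.c_[2*P[w],np.ones(w.sum())]; s=np.linalg.lstsq(A,(P[w]**2).sum(1),rcond=None)[0]
    r=np.sqrt(s[2]+s[0]**2+s[1]**2); w=abs(np.linalg.norm(P-s[:2],axis=1)-r)<.003
K=s[:2];print('K',K,r,w.sum())
for z in(.03,.036):
  for p in[(301,186),(318,200),(289,170),(297,206)]:
    L=on(i,*c(*p),z)[:2]-K;print('lug',z,np.linalg.norm(L),np.degrees(np.arctan2(L[1],L[0])))
k=[on(i,*c(*p),.062)[:2] for p in[(163,225),(169,302)]]; d=k[1]-k[0]
print('knob',np.mean(k,0),np.linalg.norm(d),np.degrees(np.arctan2(d[1],d[0])))
for p in[(418,78),(446,76),(452,153),(425,156)]:print('strip',on(i,*c(*p),.018)[:2])
for p in[(265,360),(90,372),(185,290)]:
    L=on(i,*c(*p),.036)[:2]-K;print('open edge',np.linalg.norm(L),np.degrees(np.arctan2(L[1],L[0])))
E
```

```text
[[ 0.5616  0.0045]
 [ 0.5865 -0.1887]
 [ 0.4445 -0.208 ]
 [ 0.4176 -0.0156]] [ 0.50253526 -0.10195087] [np.float64(0.1454), np.float64(0.1949), np.float64(0.1433), np.float64(0.1943)]
y dir 97.34241355986978
y dir 97.96952835724247
x dir 7.960155967668646
x dir 7.7416226440936615
K [0.43579494 0.14872561] 0.08757328325743959 243
lug 0.03 0.09355439221191081 -57.23462857107502
lug 0.03 0.09908632403493951 -64.8569238449263
lug 0.03 0.09308356956484487 -49.43860023845193
lug 0.03 0.08553681768324001 -63.6309115166579
lug 0.036 0.09381231893283812 -57.61859349556912
lug 0.036 0.09938300603579063 -65.14983450979412
lug 0.036 0.09325211317324458 -49.89359364621506
lug 0.036 0.08591130877158103 -63.98313407992734
knob [0.43555955 0.1467325 ] 0.046410517271894595 -172.6373876921946
strip [ 0.55879562 -0.00157624]
strip [ 0.56057452 -0.01960162]
strip [ 0.51084331 -0.02469755]
strip [ 0.50846646 -0.00745418]
open edge 0.08395560230743856 -133.23800223898087
open edge 0.08170527202830982 145.6727055897773
open edge 0.01883622231798018 -148.48929807179812
```

Request:
move_arm --series '[{"rz": 0.73,"gripper": 1},{"rz": 0.73},{"rz": 0.73},{"dx": 0.47,"dy": -0.98},{"dx": 0.47,"dy": -0.98},{"dx": 0.47,"dy": -0.98},{"dx": 0.47,"dy": -0.98},{"dx": 0.47,"dy": -0.98},{"dx": 0.47,"dy": -0.98},{"dx": 0.47,"dy": -0.98},{"dx": 0.47,"dy": -0.98},{"dx": 0.47,"dy": -0.98}]'

```text
validation failed for argument at $.se...
```

Request:
move_arm --series '[{"dx": 0.47,"dy": -0.98},{"dx": 0.47,"dy": -0.98},{"dx": 0.47,"dy": -0.98},{"dx": 0.47,"dy": -0.98},{"dx": 0.47,"dy": -0.98},{"dx": 0.47,"dy": -0.98},{"dx": 0.47,"dy": -0.98},{"dx": 0.47,"dy": -0.98},{"dx": 0.47,"dy": -0.98},{"dx": 0.47,"dy": -0.98},{"dx": 0.47,"dy": -0.98},{"dx": 0.47,"dy": -0.98}]'

```text
validation failed for argument at $.se...
```

Request:
move_arm --series '[{"dx": 0,"dy": 0,"dz": 0,"rx": 0,"ry": 0,"rz": 0.73,"gripper": 1},{"dx": 0,"dy": 0,"dz": 0,"rx": 0,"ry": 0,"rz": 0.73,"gripper": 1},{"dx": 0,"dy": 0,"dz": 0,"rx": 0,"ry": 0,"rz": 0.73,"gripper": 1},{"dx": 0.47,"dy": -0.98,"dz": 0,"rx": 0,"ry": 0,"rz": 0,"gripper": 1},{"dx": 0.47,"dy": -0.98,"dz": 0,"rx": 0,"ry": 0,"rz": 0,"gripper": 1},{"dx": 0.47,"dy": -0.98,"dz": 0,"rx": 0,"ry": 0,"rz": 0,"gripper": 1},{"dx": 0.47,"dy": -0.98,"dz": 0,"rx": 0,"ry": 0,"rz": 0,"gripper": 1},{"dx": 0.47,"dy": -0.98,"dz": 0,"rx": 0,"ry": 0,"rz": 0,"gripper": 1},{"dx": 0.47,"dy": -0.98,"dz": 0,"rx": 0,"ry": 0,"rz": 0,"gripper": 1},{"dx": 0.47,"dy": -0.98,"dz": 0,"rx": 0,"ry": 0,"rz": 0,"gripper": 1},{"dx": 0.47,"dy": -0.98,"dz": 0,"rx": 0,"ry": 0,"rz": 0,"gripper": 1},{"dx": 0.47,"dy": -0.98,"dz": 0,"rx": 0,"ry": 0,"rz": 0,"gripper": 1}]'

```text
time: 1.3
position: [0.2933, -0.2841, 0.2435]
eef_rot: [[0.992, 0.129, -0.0], [0.129, -0.992, 0.0], [-0.0, -0.001, -1.0]]
wrist_force: [0.4, -0.5, 0.4]
gripper_width: 0.092
grip_force: 0.0
```

Request:
move_arm --series '[{"dx": 0.47,"dy": -0.98,"dz": 0,"rx": 0,"ry": 0,"rz": 0,"gripper": 1},{"dx": 0.47,"dy": -0.98,"dz": 0,"rx": 0,"ry": 0,"rz": 0,"gripper": 1},{"dx": 0.47,"dy": -0.98,"dz": 0,"rx": 0,"ry": 0,"rz": 0,"gripper": 1},{"dx": 0.47,"dy": -0.98,"dz": 0,"rx": 0,"ry": 0,"rz": 0,"gripper": 1},{"dx": 0.47,"dy": -0.98,"dz": 0,"rx": 0,"ry": 0,"rz": 0,"gripper": 1},{"dx": 0.47,"dy": -0.98,"dz": 0,"rx": 0,"ry": 0,"rz": 0,"gripper": 1},{"dx": 0.47,"dy": -0.98,"dz": 0,"rx": 0,"ry": 0,"rz": 0,"gripper": 1},{"dx": 0.47,"dy": -0.98,"dz": 0,"rx": 0,"ry": 0,"rz": 0,"gripper": 1},{"dx": 0.47,"dy": -0.98,"dz": 0,"rx": 0,"ry": 0,"rz": 0,"gripper": 1},{"dx": 0.47,"dy": -0.98,"dz": 0,"rx": 0,"ry": 0,"rz": 0,"gripper": 1},{"dx": 0.47,"dy": -0.98,"dz": 0,"rx": 0,"ry": 0,"rz": 0,"gripper": 1},{"dx": 0.47,"dy": -0.98,"dz": 0,"rx": 0,"ry": 0,"rz": 0,"gripper": 1}]'

```text
time: 2.5
position: [0.3747, -0.0364, 0.2435]
eef_rot: [[0.992, 0.129, -0.0], [0.129, -0.992, 0.0], [-0.0, -0.0, -1.0]]
wrist_force: [-0.2, -0.4, -1.3]
gripper_width: 0.092
grip_force: 0.0
```

Request:
move_arm --series '[{"dx": 0.47,"dy": -0.98,"dz": 0.2,"rx": 0,"ry": 0,"rz": 0,"gripper": 1},{"dx": 0.47,"dy": -0.98,"dz": 0.2,"rx": 0,"ry": 0,"rz": 0,"gripper": 1},{"dx": 0.47,"dy": -0.98,"dz": 0.2,"rx": 0,"ry": 0,"rz": 0,"gripper": 1},{"dx": 0.47,"dy": -0.98,"dz": 0.2,"rx": 0,"ry": 0,"rz": 0,"gripper": 1},{"dx": 0.47,"dy": -0.98,"dz": 0.2,"rx": 0,"ry": 0,"rz": 0,"gripper": 1},{"dx": 0,"dy": 0,"dz": 0,"rx": 0,"ry": 0,"rz": 0,"gripper": 1},{"dx": 0,"dy": 0,"dz": 0,"rx": 0,"ry": 0,"rz": 0,"gripper": 1}]'

```text
time: 3.2
position: [0.4083, 0.0659, 0.2234]
eef_rot: [[0.991, 0.13, -0.001], [0.13, -0.991, -0.0], [-0.001, 0.0, -1.0]]
wrist_force: [-1.1, -0.1, 1.2]
gripper_width: 0.0918
grip_force: 0.0
```

```bash
python3 - <<'E'
from h import *
im,i=grab('wrist','w1'); print(i, arm.observe()['position'])
print(proj(i,np.array([.4358,.1487,.062])), proj(i,np.array([.4358,.1487,.036])))
E
```

```text
{'vertical_fov': 61.1165682579499, 'cx': 314.63341388016215, 'cy': 234.5067618946071, 'world_to_cam': array([[ 0.13044706, -0.99145408,  0.00154193,  0.01169227],
       [ 0.95217715,  0.12484562, -0.27887676, -0.36701829],
       [ 0.276301  ,  0.03784685,  0.96032566, -0.48621125],
       [ 0.        ,  0.        ,  0.        ,  1.        ]])} [0.40841382 0.06549271 0.22360426]
(np.float64(208.09555638305636), np.float64(167.96202318219542)) (np.float64(216.21531309811144), np.float64(164.0127640345248))
```

View pics/w1.png

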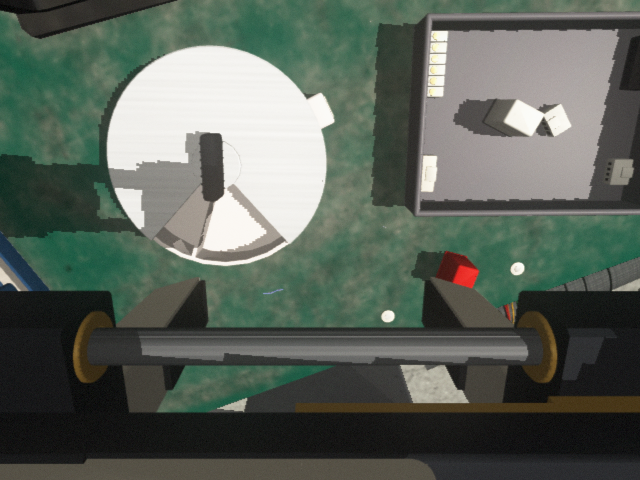

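The wrist view shows the keeper's cover at about (217,155), the knob from (210,133) to (213,200), and the lug at (322,110). The opening's edges reach the rim at about (155,237) and (286,241). The strip is at (438,64) and the bin is fully visible on the left.

```bash
python3 - <<'E'
from h import *
im,i=saved('w1')
ang=lambda d:np.degrees(np.arctan2(d[1],d[0])).round(2)
hsv=cv2.cvtColor(im,cv2.COLOR_RGB2HSV); m=((hsv[...,1]<45)&(hsv[...,2]>110)).astype(np.uint8); m[:,400:]=0;m[275:]=0;m[:30]=0
C=max(cv2.findContours(m,0,cv2.CHAIN_APPROX_NONE)[0],key=cv2.contourArea)[:,0]
P=np.array([on(i,u,v,.036)[:2] for u,v in C]); w=(C[:,1]<190)
for _ in range(12):
    A=np.c_[2*P[w],np.ones(w.sum())]; s=np.linalg.lstsq(A,(P[w]**2).sum(1),rcond=None)[0]
    r=np.sqrt(s[2]+s[0]**2+s[1]**2); w=(abs(np.linalg.norm(P-s[:2],axis=1)-r)<.002)
K=s[:2];print('K',K,r,w.sum())
for z in(.026,.036):
    Q=np.array([on(i,u,v,z)[:2] for u,v in C])-K; R=np.linalg.norm(Q,axis=1); t=(R>.0935)&(R<.12)&(C[:,0]>280)
    a=np.degrees(np.arctan2(Q[t,1],Q[t,0]));print('lug',z,a.min(),a.max(),R[t].max(),[ (c,round(x,1)) for c,x in zip(C[t].tolist(),a)][::4])
kd=(hsv[...,2]<70).astype(np.uint8);kd[:, :190]=0;kd[:,232:]=0;kd[:125]=0;kd[210:]=0
c=max(cv2.findContours(kd,0,2)[0],key=cv2.contourArea); R=cv2.minAreaRect(c);print(R,cv2.boundingRect(c))
b=cv2.boxPoints(R); b=sorted(b.tolist(),key=lambda p:p[1]); e=[np.mean(b[:2],0),np.mean(b[2:],0)]
k=[on(i,*p,.062)[:2] for p in e];print('knob',k,np.mean(k,0),np.linalg.norm(k[1]-k[0]),ang(k[1]-k[0]))
for p in[(286,241),(155,237)]:
    L=on(i,*p,.036)[:2]-K;print('edge',np.linalg.norm(L),ang(L))
# strip
y=m=((hsv[...,2]>185)&(np.arange(640)>425)[None]&(np.arange(640)<460)[None]).astype(np.uint8);y[110:]=0
c=max(cv2.findContours(y,0,2)[0],key=cv2.contourArea);print(cv2.boundingRect(c))
for p in cv2.boxPoints(cv2.minAreaRect(c)):print('strip',p,on(i,*p,.018)[:2].round(4))
for p in[(429,15),(416,215)]:print('bin',on(i,*p,.042)[:2])
E
```

```text
K [0.4456886  0.12805978] 0.09647335846839021 224
lug 0.026 -156.14393442658027 -45.97070121930019 0.11995471389893786 [([281, 261], np.float64(-156.1)), ([283, 262], np.float64(-155.3)), ([283, 258], np.float64(-154.6)), ([290, 254], np.float64(-150.3)), ([293, 253], np.float64(-148.6)), ([303, 248], np.float64(-142.5)), ([306, 251], np.float64(-142.0)), ([310, 249], np.float64(-139.6)), ([313, 249], np.float64(-138.4)), ([317, 249], np.float64(-136.7)), ([318, 247], np.float64(-135.7)), ([322, 245], np.float64(-133.5)), ([323, 241], np.float64(-131.8)), ([327, 239], np.float64(-129.6)), ([331, 239], np.float64(-128.1)), ([333, 235], np.float64(-126.0)), ([337, 232], np.float64(-123.6)), ([341, 229], np.float64(-121.2)), ([343, 228], np.float64(-120.2)), ([347, 226], np.float64(-118.3)), ([349, 229], np.float64(-118.9)), ([352, 232], np.float64(-119.2)), ([356, 232], np.float64(-118.1)), ([360, 230], np.float64(-116.4)), ([363, 232], np.float64(-116.4)), ([365, 226], np.float64(-113.9)), ([363, 228], np.float64(-115.0)), ([361, 226], np.float64(-114.7)), ([360, 222], np.float64(-113
[... 8518 characters left out ...]
(-49.2)), ([347, 85], np.float64(-49.8)), ([347, 81], np.float64(-48.4)), ([345, 79], np.float64(-47.2)), ([341, 79], np.float64(-46.1)), ([340, 82], np.float64(-46.9))]
((211.69407653808594, 174.35223388671875), (51.35893630981445, 20.14389419555664), 87.70938873291016) (201, 149, 22, 52)
knob [array([0.45004048, 0.14765017]), array([0.41214341, 0.14383697])] [0.43109195 0.14574357] 0.038088430081131545 -174.25
edge 0.07883084686770753 -147.86
edge 0.10309917970396416 138.82
(430, 31, 18, 22)
strip [430.  31.] [ 0.5571 -0.0051]
strip [447.  31.] [ 0.5588 -0.0182]
strip [447.  52.] [ 0.5441 -0.0215]
strip [430.  52.] [ 0.5424 -0.0082]
bin [0.56203518 0.00338136]
bin [ 0.41664051 -0.0166743 ]
```

```bash
python3 - <<'E'
from h import *
im,i=saved('w1')
ang=lambda d:np.degrees(np.arctan2(d[1],d[0])).round(2)
hsv=cv2.cvtColor(im,cv2.COLOR_RGB2HSV); m=((hsv[...,1]<25)&(hsv[...,2]>200)).astype(np.uint8); m[:,345:]=0;m[275:]=0;m[:30]=0
m=cv2.morphologyEx(m,cv2.MORPH_OPEN,np.ones((3,3)))
C=max(cv2.findContours(m,0,cv2.CHAIN_APPROX_NONE)[0],key=cv2.contourArea)[:,0]
P=np.array([on(i,u,v,.036)[:2] for u,v in C]); K=np.array([.4358,.1487])
for _ in range(15):
    w=abs(np.linalg.norm(P-K,axis=1)-.088)<.003
    A=np.c_[2*P[w],np.ones(w.sum())]; s=np.linalg.lstsq(A,(P[w]**2).sum(1),rcond=None)[0]; K=s[:2]; r=np.sqrt(s[2]+K@K)
print('K',K,r,w.sum(),cv2.boundingRect(C))
for z in(.026,.034):
    Q=np.array([on(i,u,v,z)[:2] for u,v in C])-K; R=np.linalg.norm(Q,axis=1); t=(R>.092)
    t&=C[:,0]>290; a=np.degrees(np.arctan2(Q[t,1],Q[t,0])); print('lug',z,t.sum(),a.min(),a.max(),R[t].max())
    tip=(R>.097)&t; a=np.degrees(np.arctan2(Q[tip,1],Q[tip,0])); print(' tip',a.min(),a.max())
for p,q in[((210,132),(212.5,200))]:
    a,b=on(i,*p,.062)[:2],on(i,*q,.062)[:2];print('knob',(a+b)/2,np.linalg.norm(b-a),ang(b-a))
for p in[(286,241),(155,237)]:
    L=on(i,*p,.036)[:2]-K;print('edge',np.linalg.norm(L),ang(L))
for p in[(430,30),(447,30),(443,98),(428,98)]:print('strip',on(i,*p,.018)[:2].round(4))
E
```

```text
K [0.43584659 0.14804847] 0.0868781400101836 393 (107, 46, 227, 197)
lug 0.026 45 -63.69643111750837 -48.37742161123131 0.0999698807148716
 tip -63.31509927237407 -48.84421242230474
lug 0.034 45 -63.556300574945034 -48.57116025185695 0.09963295973630369
 tip -63.19019384434471 -49.01835857681049
knob [0.4369702  0.14641855] 0.04991416152532675 -174.44
edge 0.08410277638682163 -132.58
edge 0.08297284441087542 144.74
strip [ 0.5578 -0.005 ]
strip [ 0.5595 -0.018 ]
strip [ 0.5101 -0.0258]
strip [ 0.5085 -0.0138]
```

Request:
move_arm --series '[{"dx": 0.475,"dy": -0.97,"dz": 0.9,"rx": 0,"ry": 0,"rz": 0,"gripper": 0.5},{"dx": 0.475,"dy": -0.97,"dz": 0.9,"rx": 0,"ry": 0,"rz": 0,"gripper": 0.5},{"dx": 0.475,"dy": -0.97,"dz": 0.9,"rx": 0,"ry": 0,"rz": 0,"gripper": 0.5},{"dx": 0.475,"dy": -0.97,"dz": 0.9,"rx": 0,"ry": 0,"rz": 0.17,"gripper": 0.5},{"dx": 0,"dy": 0,"dz": 0.9,"rx": 0,"ry": 0,"rz": 0,"gripper": 0.5},{"dx": 0,"dy": 0,"dz": 0.9,"rx": 0,"ry": 0,"rz": 0,"gripper": 0.5},{"dx": 0,"dy": 0,"dz": 0.9,"rx": 0,"ry": 0,"rz": 0,"gripper": 0.5},{"dx": 0,"dy": 0,"dz": 0.9,"rx": 0,"ry": 0,"rz": 0,"gripper": 0.5},{"dx": 0,"dy": 0,"dz": 0.9,"rx": 0,"ry": 0,"rz": 0,"gripper": 0.5},{"dx": 0,"dy": 0,"dz": 0,"rx": 0,"ry": 0,"rz": 0,"gripper": 0.5},{"dx": 0,"dy": 0,"dz": 0,"rx": 0,"ry": 0,"rz": 0,"gripper": 0.5}]'

```text
time: 4.35
position: [0.4366, 0.1471, 0.0621]
eef_rot: [[0.995, 0.103, -0.0], [0.103, -0.995, -0.0], [-0.0, 0.0, -1.0]]
wrist_force: [-0.1, -0.3, -0.6]
gripper_width: 0.0457
grip_force: 0.0
```

Request:
move_arm --grip_force 15 --series '[{"dx": 0,"dy": 0,"dz": 0,"rx": 0,"ry": 0,"rz": 0,"gripper": 0},{"dx": 0,"dy": 0,"dz": 0,"rx": 0,"ry": 0,"rz": 0,"gripper": 0},{"dx": 0,"dy": 0,"dz": 0,"rx": 0,"ry": 0,"rz": 0,"gripper": 0},{"dx": 0,"dy": 0,"dz": 0,"rx": 0,"ry": 0,"rz": 0,"gripper": 0},{"dx": 0,"dy": 0,"dz": 0,"rx": 0,"ry": 0,"rz": 0,"gripper": 0},{"dx": 0,"dy": 0,"dz": 0,"rx": 0,"ry": 0,"rz": 0,"gripper": 0},{"dx": 0,"dy": 0,"dz": 0,"rx": 0,"ry": 0,"rz": 0,"gripper": 0},{"dx": 0,"dy": 0,"dz": 0,"rx": 0,"ry": 0,"rz": 0,"gripper": 0}]'

```text
time: 5.15
position: [0.4364, 0.1489, 0.062]
eef_rot: [[0.995, 0.103, 0.001], [0.103, -0.995, 0.002], [0.001, -0.002, -1.0]]
wrist_force: [-0.6, 7.1, 2.5]
gripper_width: 0.0118
grip_force: 15.0
```

Request:
move_arm --series '[{"dx": 0,"dy": -0.1,"dz": 0,"rx": 0,"ry": 0,"rz": 0,"gripper": 0},{"dx": 0,"dy": 0,"dz": 0,"rx": 0,"ry": 0,"rz": -0.684,"gripper": 0},{"dx": 0,"dy": 0,"dz": 0,"rx": 0,"ry": 0,"rz": -0.684,"gripper": 0},{"dx": 0,"dy": 0,"dz": 0,"rx": 0,"ry": 0,"rz": -0.684,"gripper": 0},{"dx": 0,"dy": 0,"dz": 0,"rx": 0,"ry": 0,"rz": -0.684,"gripper": 0},{"dx": 0,"dy": 0,"dz": 0,"rx": 0,"ry": 0,"rz": -0.684,"gripper": 0},{"dx": 0,"dy": 0,"dz": 0,"rx": 0,"ry": 0,"rz": -0.684,"gripper": 0}]'

```text
time: 5.85
position: [0.4363, 0.1493, 0.062]
eef_rot: [[0.749, 0.662, 0.0], [0.662, -0.749, -0.001], [-0.0, 0.001, -1.0]]
wrist_force: [-0.7, -2.8, 3.8]
gripper_width: 0.012
grip_force: 15.0
```

Turning well (φ≈41.5°, with light force). I'll continue.

Request:
move_arm --series '[{"dx": 0,"dy": 0,"dz": 0,"rx": 0,"ry": 0,"rz": -0.684,"gripper": 0},{"dx": 0,"dy": 0,"dz": 0,"rx": 0,"ry": 0,"rz": -0.684,"gripper": 0},{"dx": 0,"dy": 0,"dz": 0,"rx": 0,"ry": 0,"rz": -0.684,"gripper": 0},{"dx": 0,"dy": 0,"dz": 0,"rx": 0,"ry": 0,"rz": -0.684,"gripper": 0},{"dx": 0,"dy": 0,"dz": 0,"rx": 0,"ry": 0,"rz": -0.684,"gripper": 0},{"dx": 0,"dy": 0,"dz": 0,"rx": 0,"ry": 0,"rz": -0.684,"gripper": 0},{"dx": 0,"dy": 0,"dz": 0,"rx": 0,"ry": 0,"rz": -0.684,"gripper": 0},{"dx": 0,"dy": 0,"dz": 0,"rx": 0,"ry": 0,"rz": -0.684,"gripper": 0},{"dx": 0,"dy": 0,"dz": 0,"rx": 0,"ry": 0,"rz": -0.684,"gripper": 0},{"dx": 0,"dy": 0,"dz": 0,"rx": 0,"ry": 0,"rz": -0.684,"gripper": 0}]'

```text
time: 6.85
position: [0.4359, 0.1495, 0.062]
eef_rot: [[-0.178, 0.984, -0.001], [0.984, 0.178, -0.001], [-0.0, -0.001, -1.0]]
wrist_force: [-2.1, -1.3, 5.1]
gripper_width: 0.0119
grip_force: 15.0
```

Request:
move_arm --series '[{"dx": 0,"dy": 0,"dz": 0,"rx": 0,"ry": 0,"rz": -0.684,"gripper": 0},{"dx": 0,"dy": 0,"dz": 0,"rx": 0,"ry": 0,"rz": -0.684,"gripper": 0},{"dx": 0,"dy": 0,"dz": 0,"rx": 0,"ry": 0,"rz": -0.684,"gripper": 0},{"dx": 0,"dy": 0,"dz": 0,"rx": 0,"ry": 0,"rz": -0.684,"gripper": 0},{"dx": 0,"dy": 0,"dz": 0,"rx": 0,"ry": 0,"rz": 0,"gripper": 0},{"dx": 0,"dy": 0,"dz": 0,"rx": 0,"ry": 0,"rz": 0,"gripper": 0},{"dx": 0,"dy": 0,"dz": 0,"rx": 0,"ry": 0,"rz": 0,"gripper": 0}]'

```text
time: 7.55
position: [0.4357, 0.1494, 0.062]
eef_rot: [[-0.553, 0.833, -0.001], [0.833, 0.553, -0.001], [-0.0, -0.001, -1.0]]
wrist_force: [-0.9, -2.1, 4.9]
gripper_width: 0.012
grip_force: 15.0
```

```bash
python3 - <<'E'
from h import *
im,i=grab('top','top1')
cv2.imwrite('pics/crop1.png',cv2.resize(im[210:350,175:425,::-1],None,fx=3.2,fy=3.2,interpolation=cv2.INTER_CUBIC)); print(arm.observe()['q'])
E
```

```text
[ 9.40284594e+00  2.71515953e+01  1.10088607e+02 -5.76978333e-02
  4.28180771e+01 -2.40963701e+01]
```

View pics/crop1.png

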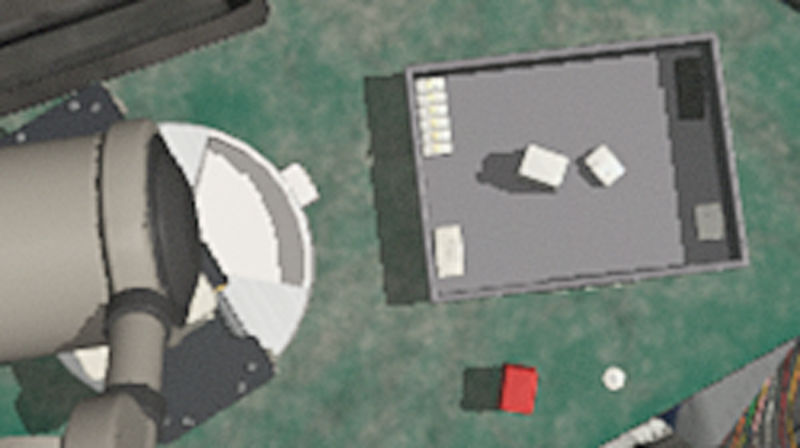

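The opening now faces the lug, with rim edges at crop (207,135) and (302,288). Next I'll work out those angles against the lug.

```bash
python3 - <<'E'
from h import *
im,i=saved('top1'); K=np.array([.4358,.1487])
c=lambda x,y:(175+(x+.5)/3.2-.5,210+(y+.5)/3.2-.5)
A=lambda p,z:(lambda L:(np.degrees(np.arctan2(L[1],L[0])).round(1),np.linalg.norm(L).round(4)))(on(i,*c(*p),z)[:2]-K)
for p in[(207,137),(302,287)]:print('edge',A(p,.036))
for p in[(286,170),(304,163),(318,198),(302,206)]:print('lug',A(p,.034))
E
```

```text
edge (np.float64(-13.4), np.float64(0.0817))
edge (np.float64(-98.6), np.float64(0.0831))
lug (np.float64(-49.0), np.float64(0.0917))
lug (np.float64(-51.1), np.float64(0.1033))
lug (np.float64(-64.4), np.float64(0.0998))
lug (np.float64(-64.7), np.float64(0.0886))
```

Request:
move_arm --series '[{"dx": 0,"dy": 0,"dz": 0,"rx": 0,"ry": 0,"rz": 0,"gripper": 0.4},{"dx": 0,"dy": 0,"dz": 0,"rx": 0,"ry": 0,"rz": 0,"gripper": 0.4},{"dx": 0,"dy": 0,"dz": 0,"rx": 0,"ry": 0,"rz": 0,"gripper": 0.4},{"dx": 0,"dy": 0,"dz": 0,"rx": 0,"ry": 0,"rz": 0,"gripper": 0.4},{"dx": 0,"dy": 0,"dz": -1,"rx": 0,"ry": 0,"rz": 0,"gripper": 0.4},{"dx": 0,"dy": 0,"dz": -1,"rx": 0,"ry": 0,"rz": 0,"gripper": 0.4},{"dx": 0,"dy": 0,"dz": -1,"rx": 0,"ry": 0,"rz": 0,"gripper": 0.4},{"dx": 0,"dy": 0,"dz": -1,"rx": 0,"ry": 0,"rz": 0,"gripper": 0.4},{"dx": 0,"dy": 0,"dz": -1,"rx": 0,"ry": 0,"rz": 0,"gripper": 0.4},{"dx": 0,"dy": 0,"dz": 0,"rx": 0,"ry": 0,"rz": 0.995,"gripper": 0},{"dx": 0,"dy": 0,"dz": 0,"rx": 0,"ry": 0,"rz": 0.995,"gripper": 0},{"dx": 0,"dy": 0,"dz": 0,"rx": 0,"ry": 0,"rz": 0.995,"gripper": 0}]'

```text
time: 8.8
position: [0.4362, 0.1498, 0.1618]
eef_rot: [[-0.131, 0.991, 0.0], [0.991, 0.131, -0.0], [-0.0, 0.0, -1.0]]
wrist_force: [0.1, -0.2, -0.5]
gripper_width: 0.0173
grip_force: 0.0
```

Request:
move_arm --series '[{"dx": -0.995,"dy": 0.396,"dz": 0,"rx": 0,"ry": 0,"rz": 0,"gripper": 0},{"dx": -0.995,"dy": 0.396,"dz": 0,"rx": 0,"ry": 0,"rz": 0,"gripper": 0},{"dx": -0.995,"dy": 0.396,"dz": 0,"rx": 0,"ry": 0,"rz": 0,"gripper": 0},{"dx": -0.995,"dy": 0.396,"dz": 0,"rx": 0,"ry": 0,"rz": 0,"gripper": 0},{"dx": -0.995,"dy": 0.396,"dz": 0,"rx": 0,"ry": 0,"rz": 0,"gripper": 0},{"dx": -0.995,"dy": 0.396,"dz": 0,"rx": 0,"ry": 0,"rz": 0,"gripper": 0},{"dx": -0.995,"dy": 0.396,"dz": 0,"rx": 0,"ry": 0,"rz": 0,"gripper": 0},{"dx": -0.995,"dy": 0.396,"dz": 0,"rx": 0,"ry": 0,"rz": 0,"gripper": 0},{"dx": -0.995,"dy": 0.396,"dz": 0,"rx": 0,"ry": 0,"rz": 0,"gripper": 0},{"dx": 0,"dy": 0,"dz": 0,"rx": 0,"ry": 0,"rz": 0,"gripper": 0},{"dx": 0,"dy": 0,"dz": 0,"rx": 0,"ry": 0,"rz": 0,"gripper": 0}]'

```text
time: 9.9
position: [0.5309, -0.0178, 0.1613]
eef_rot: [[-0.136, 0.991, -0.001], [0.991, 0.136, 0.0], [0.001, -0.001, -1.0]]
wrist_force: [-0.2, -0.6, -0.6]
gripper_width: 0.0002
grip_force: 0.0
```

```bash
python3 - <<'E'
from h import *
im,i=grab('wrist','w2'); s=arm.observe(); print(s['position'],s['wrist_force'],s['q'].round(1))
p=s['position'].copy(); p[2]=.018; print('below tcp at strip top',proj(i,p))
im,i=saved('top0'); o=np.array([.5025,-.102]); a=np.radians(7.85); E=np.array([[np.cos(a),np.sin(a)],[-np.sin(a),np.cos(a)]])
c=lambda x,y:(175+(x+.5)/3.2-.5,210+(y+.5)/3.2-.5)
for p in[(527,146),(570,158),(560,188),(519,176)]:print('relay top',E@(on(i,*c(*p),.042)[:2]-o))
E
```

```text
[ 0.53071494 -0.017349    0.1614223 ] [-0.60666994  0.72275932  0.173007  ] [-10.2  24.9  93.2   0.   62.  -18. ]
below tcp at strip top (np.float64(315.3473013216522), np.float64(223.96339111739715))
relay top [0.01587518 0.02891184]
relay top [0.00543366 0.00311494]
relay top [-0.01246385  0.01160687]
relay top [-0.00220562  0.03610086]
```

View pics/w2.png

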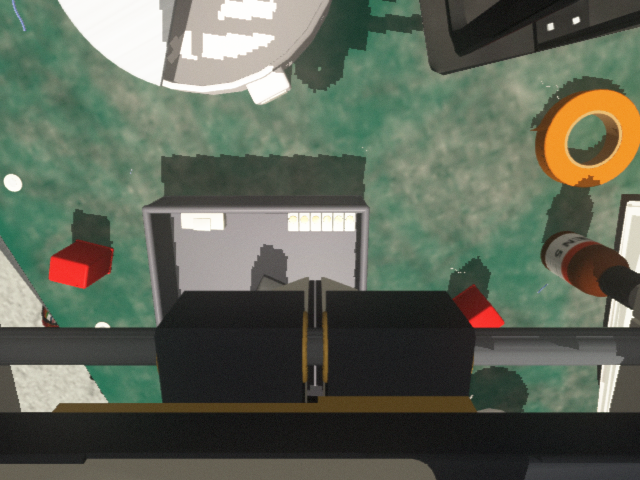

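```bash
python3 - <<'E'
from h import *
im,i=saved('w2'); o,d=ray(i,320,220); print('cam',o)
for p in[(288,213),(354,211),(355,232),(288,231)]:print('strip',on(i,*p,.018)[:2].round(4))
for p in[(145,208),(369,208)]:print('bin outer corner',on(i,*p,.042)[:2].round(4))
E
```

```text
cam [0.52029356 0.05652703 0.30260126]
strip [ 0.5102 -0.012 ]
strip [ 0.5569 -0.0041]
strip [ 0.5601 -0.0194]
strip [ 0.5117 -0.0253]
bin outer corner [ 0.4178 -0.0156]
bin outer corner [0.5632 0.0044]
```

In this view the strip is at (288–355, 211–232), in the far corner under the closed fingers. Its centre is about (0.535,-0.015), so I'll descend over it with the gripper shut.

Request:
move_arm --series '[{"dx": -0.06,"dy": 0,"dz": 1,"rx": 0,"ry": 0,"rz": 0,"gripper": 0},{"dx": 0,"dy": 0,"dz": 1,"rx": 0,"ry": 0,"rz": 0,"gripper": 0},{"dx": 0,"dy": 0,"dz": 1,"rx": 0,"ry": 0,"rz": 0,"gripper": 0},{"dx": 0,"dy": 0,"dz": 1,"rx": 0,"ry": 0,"rz": 0,"gripper": 0},{"dx": 0,"dy": 0,"dz": 1,"rx": 0,"ry": 0,"rz": 0,"gripper": 0},{"dx": 0,"dy": 0,"dz": 1,"rx": 0,"ry": 0,"rz": 0,"gripper": 0},{"dx": 0,"dy": 0,"dz": 0,"rx": 0,"ry": 0,"rz": 0,"gripper": 0},{"dx": 0,"dy": 0,"dz": 0,"rx": 0,"ry": 0,"rz": 0,"gripper": 0},{"dx": 0,"dy": 0,"dz": 0,"rx": 0,"ry": 0,"rz": 0,"gripper": 0}]'

```text
time: 10.85
position: [0.5321, -0.0188, 0.0429]
eef_rot: [[-0.137, 0.991, 0.002], [0.991, 0.137, -0.0], [-0.001, 0.002, -1.0]]
wrist_force: [0.3, -0.5, -0.1]
gripper_width: 0.0003
grip_force: 0.0
```

Request:
move_arm --series '[{"dx": 0,"dy": 0,"dz": 0.1,"rx": 0,"ry": 0,"rz": 0,"gripper": 0},{"dx": 0,"dy": 0,"dz": 0.1,"rx": 0,"ry": 0,"rz": 0,"gripper": 0},{"dx": 0,"dy": 0,"dz": 0,"rx": 0,"ry": 0,"rz": 0,"gripper": 0},{"dx": 0,"dy": 0,"dz": 0,"rx": 0,"ry": 0,"rz": 0,"gripper": 0}]'

```text
time: 11.25
position: [0.5315, -0.0191, 0.0378]
eef_rot: [[-0.137, 0.991, 0.0], [0.991, 0.137, -0.0], [-0.0, 0.0, -1.0]]
wrist_force: [-0.6, 0.6, 0.1]
gripper_width: 0.0005
grip_force: 0.0
```

Request:
move_arm --series '[{"dx": 0,"dy": 0,"dz": 0.05,"rx": 0,"ry": 0,"rz": 0,"gripper": 0},{"dx": 0,"dy": 0,"dz": 0.05,"rx": 0,"ry": 0,"rz": 0,"gripper": 0},{"dx": 0,"dy": 0,"dz": 0.05,"rx": 0,"ry": 0,"rz": 0,"gripper": 0},{"dx": 0,"dy": 0,"dz": 0,"rx": 0,"ry": 0,"rz": 0,"gripper": 0},{"dx": 0,"dy": 0,"dz": 0,"rx": 0,"ry": 0,"rz": 0,"gripper": 0}]'

```text
time: 11.75
position: [0.5314, -0.0191, 0.0346]
eef_rot: [[-0.137, 0.991, -0.0], [0.991, 0.137, -0.0], [-0.0, -0.0, -1.0]]
wrist_force: [0.0, 0.1, 0.7]
gripper_width: 0.0004
grip_force: 0.0
```

Request:
move_arm --series '[{"dx": 0,"dy": 0,"dz": 0.04,"rx": 0,"ry": 0,"rz": 0,"gripper": 0},{"dx": 0,"dy": 0,"dz": 0,"rx": 0,"ry": 0,"rz": 0,"gripper": 0},{"dx": 0,"dy": 0,"dz": 0,"rx": 0,"ry": 0,"rz": 0,"gripper": 0}]'

```text
time: 12.05
position: [0.5316, -0.0192, 0.0343]
eef_rot: [[-0.137, 0.991, 0.0], [0.991, 0.137, -0.0], [-0.0, 0.0, -1.0]]
wrist_force: [-1.8, -0.6, 3.5]
gripper_width: 0.0007
grip_force: 2.4
```

Request:
move_arm --series '[{"dx": 0,"dy": 0,"dz": 0.04,"rx": 0,"ry": 0,"rz": 0,"gripper": 0},{"dx": 0,"dy": 0,"dz": 0,"rx": 0,"ry": 0,"rz": 0,"gripper": 0},{"dx": 0,"dy": 0,"dz": 0,"rx": 0,"ry": 0,"rz": 0,"gripper": 0}]'

```text
time: 12.35
position: [0.5318, -0.0192, 0.0342]
eef_rot: [[-0.137, 0.991, 0.001], [0.991, 0.137, -0.0], [-0.0, 0.001, -1.0]]
wrist_force: [-2.7, 0.8, 11.7]
gripper_width: 0.0002
grip_force: 5.7
```

Request:
move_arm --series '[{"dx": 0,"dy": 0,"dz": -0.01,"rx": 0,"ry": 0,"rz": 0,"gripper": 0},{"dx": -0.14,"dy": -0.025,"dz": 0,"rx": 0,"ry": 0,"rz": 0,"gripper": 0},{"dx": -0.14,"dy": -0.025,"dz": 0,"rx": 0,"ry": 0,"rz": 0,"gripper": 0},{"dx": -0.14,"dy": -0.025,"dz": 0,"rx": 0,"ry": 0,"rz": 0,"gripper": 0},{"dx": -0.14,"dy": -0.025,"dz": 0,"rx": 0,"ry": 0,"rz": 0,"gripper": 0},{"dx": 0,"dy": 0,"dz": 0,"rx": 0,"ry": 0,"rz": 0,"gripper": 0}]'

```text
time: 12.95
position: [0.5321, -0.0308, 0.0342]
eef_rot: [[-0.137, 0.991, 0.003], [0.991, 0.137, -0.0], [-0.001, 0.003, -1.0]]
wrist_force: [-0.2, 0.3, 7.8]
gripper_width: 0.0005
grip_force: 3.8
```

```bash
python3 - <<'E'
from h import *
im,i=grab('wrist','w3')
cv2.imwrite('pics/crop3.png',cv2.resize(im[100:420,100:540,::-1],None,fx=1.6,fy=1.6)); print(arm.observe()['wrist_force'])
E
```

```text
[-0.28976991 -0.31842317  8.05838314]
```

View pics/crop3.png

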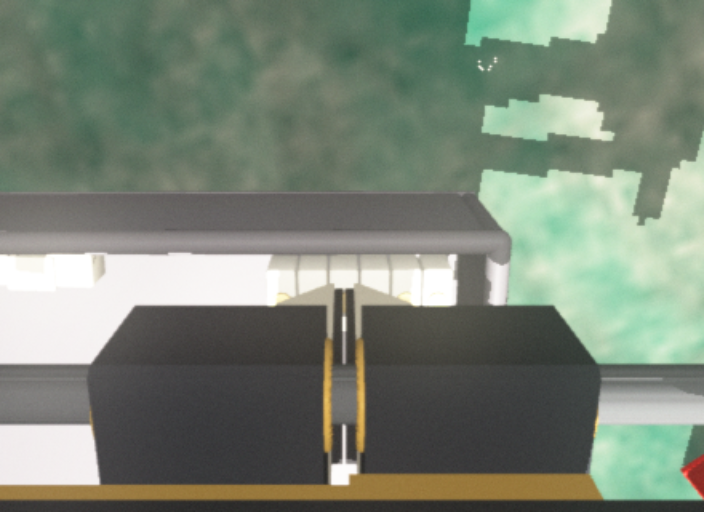

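The strip shows at crop (268–455, 255–303), partly behind the fingers. Next I'll compute where its far top edge lies.

```bash
python3 - <<'E'
from h import *
im,i=saved('w3'); 
o=np.array([.5025,-.102])
a=np.radians(7.85); E=np.array([[np.cos(a),np.sin(a)],[-np.sin(a),np.cos(a)]])
cn=np.array([.5632,.0044])
for p in[(268,255),(455,255),(455,290),(268,303),(455,303)]:
    for z in(.004,.018):
        print(p,z,(E@(on(i,100+p[0]/1.6,100+p[1]/1.6,z)[:2]-cn)*1000).round(1))
E
```

```text
(268, 255) 0.004 [-57.2 -16.8]
(268, 255) 0.018 [-55.5 -11.8]
(455, 255) 0.004 [ -4.9 -16.9]
(455, 255) 0.018 [ -7.5 -11.8]
(455, 290) 0.004 [ -4.4 -27.4]
(455, 290) 0.018 [ -7.  -21.5]
(268, 303) 0.004 [-57.6 -31.4]
(268, 303) 0.018 [-55.9 -25.2]
(455, 303) 0.004 [ -4.2 -31.4]
(455, 303) 0.018 [ -6.8 -25.2]
```

Request:
move_arm --series '[{"dx": -0.1,"dy": -0.02,"dz": 0,"rx": 0,"ry": 0,"rz": 0,"gripper": 0},{"dx": -0.1,"dy": -0.02,"dz": 0,"rx": 0,"ry": 0,"rz": 0,"gripper": 0},{"dx": -0.1,"dy": -0.02,"dz": 0,"rx": 0,"ry": 0,"rz": 0,"gripper": 0},{"dx": -0.1,"dy": -0.02,"dz": 0,"rx": 0,"ry": 0,"rz": 0,"gripper": 0},{"dx": -0.1,"dy": -0.02,"dz": 0,"rx": 0,"ry": 0,"rz": 0,"gripper": 0},{"dx": -0.1,"dy": -0.02,"dz": 0,"rx": 0,"ry": 0,"rz": 0,"gripper": 0},{"dx": -0.1,"dy": -0.02,"dz": 0,"rx": 0,"ry": 0,"rz": 0,"gripper": 0},{"dx": -0.1,"dy": -0.02,"dz": 0,"rx": 0,"ry": 0,"rz": 0,"gripper": 0},{"dx": 0,"dy": 0,"dz": 0,"rx": 0,"ry": 0,"rz": 0,"gripper": 0}]'

```text
time: 13.9
position: [0.5311, -0.047, 0.0342]
eef_rot: [[-0.137, 0.991, 0.003], [0.991, 0.137, -0.0], [-0.001, 0.003, -1.0]]
wrist_force: [-0.6, 1.6, 7.6]
gripper_width: 0.0006
grip_force: 3.7
```

```bash
python3 - <<'E'
from h import *
im,i=grab('top','top2')
a=cv2.resize(im[205:305,295:415,::-1],None,fx=5,fy=5,interpolation=cv2.INTER_CUBIC); cv2.imwrite('pics/crop4.png',a); print(arm.observe()['wrist_force'])
E
```

```text
[-0.06075523  0.02021359  7.79505867]
```

View pics/crop4.png

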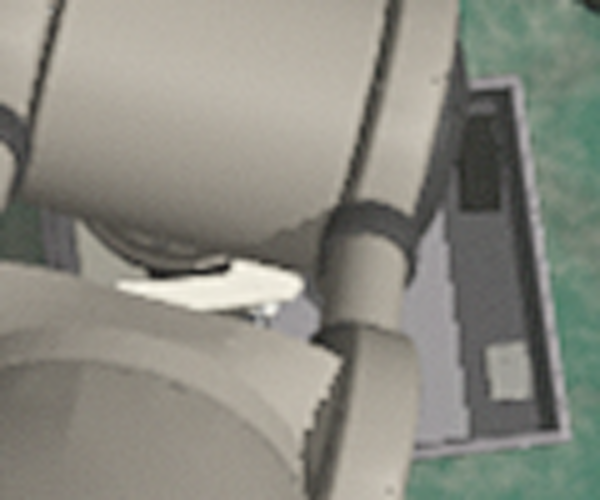

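The arm hides the strip from the top camera. I'll lift off and look from the wrist.

Request:
move_arm --series '[{"dx": 0,"dy": 0,"dz": -1,"rx": 0,"ry": 0,"rz": 0,"gripper": 0},{"dx": 0,"dy": 0,"dz": -1,"rx": 0,"ry": 0,"rz": 0,"gripper": 0},{"dx": 0,"dy": 0,"dz": -1,"rx": 0,"ry": 0,"rz": 0,"gripper": 0},{"dx": 0,"dy": 0,"dz": -1,"rx": 0,"ry": 0,"rz": 0,"gripper": 0},{"dx": 0,"dy": 0,"dz": -1,"rx": 0,"ry": 0,"rz": 0,"gripper": 0},{"dx": 0,"dy": 0,"dz": -1,"rx": 0,"ry": 0,"rz": 0,"gripper": 0},{"dx": 0,"dy": 0,"dz": 0,"rx": 0,"ry": 0,"rz": 0,"gripper": 0},{"dx": 0,"dy": 0,"dz": 0,"rx": 0,"ry": 0,"rz": 0,"gripper": 0}]'

```text
time: 14.75
position: [0.5299, -0.0467, 0.1529]
eef_rot: [[-0.137, 0.991, 0.0], [0.991, 0.137, -0.0], [-0.0, 0.0, -1.0]]
wrist_force: [0.6, -0.0, -0.1]
gripper_width: 0.0004
grip_force: 0.0
```

```bash
python3 - <<'E'
from h import *
im,i=grab('wrist','w4'); s=arm.observe(); print(s['position'])
hsv=cv2.cvtColor(im,cv2.COLOR_RGB2HSV); m=(hsv[...,2]>200).astype(np.uint8); m[285:]=0; m[:150]=0
for c in cv2.findContours(m,0,2)[0]:
    if cv2.contourArea(c)>150:
        print(cv2.boundingRect(c),cv2.minAreaRect(c))
cv2.imwrite('pics/crop5.png',cv2.resize(im[170:300,120:420,::-1],None,fx=2.6,fy=2.6,interpolation=cv2.INTER_CUBIC))
E
```

```text
[ 0.5295105  -0.04663455  0.15231831]
(490, 273, 28, 12) ((503.5, 278.5), (11.0, 27.0), 90.0)
(593, 255, 36, 30) ((608.6619262695312, 270.64990234375), (35.13029861450195, 27.879703521728516), 10.784297943115234)
(0, 240, 34, 45) ((16.5, 262.0), (33.0, 44.0), 0.0)
(556, 232, 40, 36) ((575.7564697265625, 248.93942260742188), (35.2204475402832, 38.322052001953125), 88.02507019042969)
(40, 219, 43, 35) ((60.617652893066406, 236.02943420410156), (45.354156494140625, 26.92145538330078), 14.03624439239502)
(395, 175, 37, 19) ((411.80609130859375, 184.0674591064453), (13.715737342834473, 36.30152893066406), 70.82099914550781)
(618, 171, 22, 25) ((628.65771484375, 183.0513458251953), (20.76766586303711, 24.031156539916992), 81.46923065185547)
(482, 170, 20, 22) ((489.75006103515625, 179.75001525878906), (17.677669525146484, 18.384775161743164), 45.0)
(140, 165, 239, 120) ((258.9999694824219, 224.49996948242188), (237.99996948242188, 118.99998474121094), -0.0)
(505, 150, 37, 33) ((523.0, 166.0), (32.0, 36.0), 90.0)
(117, 150, 37, 24) ((135.0, 161.5), (23.0, 36.0), 90.0)
```

View pics/crop5.png

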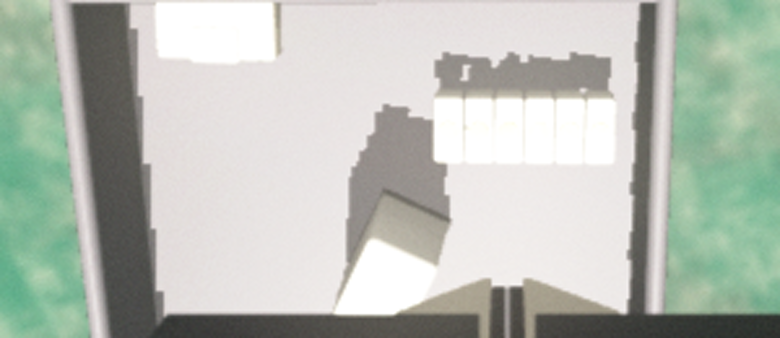

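The strip is now clear of the walls, at crop (434–614, 95–163), undamaged and square. The relay base is at about (385,190)–(450,220), with housing_6 at top left.

```bash
python3 - <<'E'
from h import *
im,i=saved('w4'); a=np.radians(7.85); E=np.array([[np.cos(a),np.sin(a)],[-np.sin(a),np.cos(a)]]); cn=np.array([.5632,.0044])
q=lambda p,z:on(i,120+(p[0]+.5)/2.6-.5,170+(p[1]+.5)/2.6-.5,z)[:2]
S=[q(p,.018) for p in[(434,95),(614,94),(614,163),(434,163)]]
for s in S:print('strip',s.round(4),(E@(s-cn)*1000).round(1))
c=np.mean(S,0);print(c, E@(c-cn)*1000); d=S[1]-S[0]+S[2]-S[3];print(np.degrees(np.arctan2(d[1],d[0])))
for p in[(385,190),(450,220)]:print('relay base',(E@(q(p,.004)-cn)*1000).round(1))
p=arm.observe()['position'][:2];e=np.array([.534,-.043]);print(E@(c-p)*1000)
E
```

```text
strip [ 0.5081 -0.0343] [-59.9 -30.8]
strip [ 0.5556 -0.0274] [-11.9 -30.5]
strip [ 0.5587 -0.0463] [-11.4 -49.6]
strip [ 0.5103 -0.053 ] [-60.3 -49.6]
[ 0.5331556  -0.04026795] [-35.86360602 -40.14589929]
8.030072176583717
relay base [-75.5 -61.7]
relay base [-56.9 -70.8]
[4.48049632 5.80909327]
```

Request:
move_arm --series '[{"dx": 0,"dy": 0,"dz": 0,"rx": 0,"ry": 0,"rz": -0.95,"gripper": 0.283},{"dx": 0,"dy": 0,"dz": 0,"rx": 0,"ry": 0,"rz": -0.95,"gripper": 0.283},{"dx": 0,"dy": 0,"dz": 0,"rx": 0,"ry": 0,"rz": -0.95,"gripper": 0.283},{"dx": 0,"dy": 0,"dz": 0,"rx": 0,"ry": 0,"rz": -0.95,"gripper": 0.283},{"dx": 0,"dy": 0,"dz": 0,"rx": 0,"ry": 0,"rz": -0.95,"gripper": 0.283},{"dx": 0,"dy": 0,"dz": 0,"rx": 0,"ry": 0,"rz": -0.95,"gripper": 0.283},{"dx": 0,"dy": 0,"dz": 0,"rx": 0,"ry": 0,"rz": -0.95,"gripper": 0.283},{"dx": 0,"dy": 0,"dz": 0,"rx": 0,"ry": 0,"rz": -0.95,"gripper": 0.283},{"dx": 0,"dy": 0,"dz": 0,"rx": 0,"ry": 0,"rz": -0.95,"gripper": 0.283},{"dx": 0,"dy": 0,"dz": 0,"rx": 0,"ry": 0,"rz": -0.95,"gripper": 0.283},{"dx": 0,"dy": 0,"dz": 0,"rx": 0,"ry": 0,"rz": -0.98,"gripper": 0.283},{"dx": -0.225,"dy": 0.285,"dz": 0,"rx": 0,"ry": 0,"rz": 0,"gripper": 0.283}]'

```text
time: 16.0
position: [0.5329, -0.0406, 0.1519]
eef_rot: [[-0.99, -0.138, -0.003], [-0.138, 0.99, 0.0], [0.003, 0.001, -1.0]]
wrist_force: [0.6, 0.5, 0.9]
gripper_width: 0.0259
grip_force: 0.0
```

Request:
move_arm --series '[{"dx": 0,"dy": 0,"dz": 0,"rx": 0,"ry": 0,"rz": 0,"gripper": 0.283},{"dx": 0,"dy": 0,"dz": 1,"rx": 0,"ry": 0,"rz": 0,"gripper": 0.283},{"dx": 0,"dy": 0,"dz": 1,"rx": 0,"ry": 0,"rz": 0,"gripper": 0.283},{"dx": 0,"dy": 0,"dz": 1,"rx": 0,"ry": 0,"rz": 0,"gripper": 0.283},{"dx": 0,"dy": 0,"dz": 0,"rx": 0,"ry": 0,"rz": 0,"gripper": 0.283},{"dx": 0,"dy": 0,"dz": 0,"rx": 0,"ry": 0,"rz": 0,"gripper": 0.283}]'

```text
time: 16.6
position: [0.5337, -0.0404, 0.0932]
eef_rot: [[-0.991, -0.136, -0.001], [-0.136, 0.991, 0.0], [0.001, 0.0, -1.0]]
wrist_force: [0.4, 0.5, -0.6]
gripper_width: 0.0261
grip_force: 0.0
```

```bash
python3 - <<'E'
from h import *
im,i=grab('wrist','w5'); s=arm.observe(); print(s['position'],s['eef_rot'][:2,0],s['gripper_width'])
a=np.radians(8); 
for sx,sy in((-1,-1),(1,-1),(1,1),(-1,1)):
    x,y=sx*.0245,sy*.009; print(np.round(proj(i,np.array([.5332+x*np.cos(a)-y*np.sin(a),-.0403+x*np.sin(a)+y*np.cos(a),.018]))))
g=cv2.cvtColor(im,cv2.COLOR_RGB2HSV); m=((g[...,2]>215)).astype(np.uint8)
for c in cv2.findContours(m,0,2)[0]:
    if cv2.contourArea(c)>600: print(cv2.boundingRect(c))
E
```

```text
[ 0.53416513 -0.04051134  0.09388924] [-0.99060298 -0.13676695] 0.026132674036924458
[298. 213.]
[300. 296.]
[331. 296.]
[331. 213.]
(206, 173, 60, 54)
(147, 163, 45, 47)
(561, 87, 79, 110)
(548, 72, 25, 129)
(350, 71, 34, 63)
(570, 0, 70, 93)
```

```bash
python3 - <<'E'
from h import *
im,i=saved('w5'); g=im.mean(2).astype(int)
for v in(205,213,222,232,240):print(v,g[v,276:356:3].tolist())
for u in(305,315,325):print(u,g[196:300:4,u].tolist())
E
```

```text
205 [76, 75, 77, 75, 74, 76, 74, 78, 75, 76, 74, 75, 74, 121, 129, 131, 132, 131, 127, 129, 125, 120, 71, 72, 70, 70, 67]
213 [128, 133, 131, 133, 130, 129, 127, 99, 158, 171, 168, 163, 160, 158, 149, 146, 125, 108, 92, 74, 69, 71, 72, 67, 73, 68, 73]
222 [135, 135, 133, 130, 137, 133, 135, 143, 246, 244, 242, 241, 235, 229, 217, 233, 157, 144, 107, 120, 129, 131, 85, 73, 68, 69, 68]
232 [133, 137, 134, 135, 133, 134, 134, 140, 249, 248, 248, 244, 230, 224, 204, 238, 231, 140, 105, 76, 72, 71, 69, 72, 71, 72, 67]
240 [134, 136, 132, 134, 133, 134, 133, 130, 233, 230, 233, 232, 229, 226, 226, 223, 155, 127, 85, 74, 72, 71, 70, 71, 73, 70, 69]
305 [73, 76, 75, 74, 127, 247, 246, 242, 222, 248, 245, 230, 248, 247, 243, 221, 248, 246, 164, 246, 244, 240, 248, 247, 242, 129]
315 [80, 88, 121, 128, 123, 219, 229, 224, 199, 224, 222, 226, 180, 221, 226, 213, 233, 224, 182, 181, 226, 233, 239, 233, 227, 77]
325 [129, 130, 129, 126, 110, 140, 139, 230, 193, 172, 167, 130, 147, 138, 154, 193, 176, 172, 120, 139, 140, 134, 229, 169, 165, 122]
```

Strip edges (u≈299–329, v≈214–295) match the prediction, so I'm descending to grasp.

Request:
move_arm --series '[{"dx": 0,"dy": 0,"dz": 0.8,"rx": 0,"ry": 0,"rz": 0,"gripper": 0.283},{"dx": 0,"dy": 0,"dz": 0.8,"rx": 0,"ry": 0,"rz": 0,"gripper": 0.283},{"dx": 0,"dy": 0,"dz": 0.6,"rx": 0,"ry": 0,"rz": 0,"gripper": 0.283},{"dx": 0,"dy": 0,"dz": 0.5,"rx": 0,"ry": 0,"rz": 0,"gripper": 0.283},{"dx": 0,"dy": 0,"dz": 0.4,"rx": 0,"ry": 0,"rz": 0,"gripper": 0.283},{"dx": 0,"dy": 0,"dz": 0.25,"rx": 0,"ry": 0,"rz": 0,"gripper": 0.283},{"dx": 0,"dy": 0,"dz": 0,"rx": 0,"ry": 0,"rz": 0,"gripper": 0.283},{"dx": 0,"dy": 0,"dz": 0,"rx": 0,"ry": 0,"rz": 0,"gripper": 0.283}]'

```text
time: 17.45
position: [0.5339, -0.0405, 0.0266]
eef_rot: [[-0.99, -0.138, 0.0], [-0.138, 0.99, -0.0], [-0.0, -0.0, -1.0]]
wrist_force: [0.2, 0.3, -0.2]
gripper_width: 0.0259
grip_force: 0.0
```

Request:
move_arm --grip_force 10 --series '[{"dx": 0,"dy": 0,"dz": 0.13,"rx": 0,"ry": 0,"rz": 0,"gripper": 0.283},{"dx": 0,"dy": 0,"dz": 0,"rx": 0,"ry": 0,"rz": 0,"gripper": 0},{"dx": 0,"dy": 0,"dz": 0,"rx": 0,"ry": 0,"rz": 0,"gripper": 0},{"dx": 0,"dy": 0,"dz": 0,"rx": 0,"ry": 0,"rz": 0,"gripper": 0},{"dx": 0,"dy": 0,"dz": 0,"rx": 0,"ry": 0,"rz": 0,"gripper": 0},{"dx": 0,"dy": 0,"dz": 0,"rx": 0,"ry": 0,"rz": 0,"gripper": 0},{"dx": 0,"dy": 0,"dz": 0,"rx": 0,"ry": 0,"rz": 0,"gripper": 0}]'

```text
time: 18.15
position: [0.5338, -0.0405, 0.0238]
eef_rot: [[-0.99, -0.138, 0.0], [-0.138, 0.99, -0.0], [-0.0, -0.0, -1.0]]
wrist_force: [-1.4, -0.6, 1.3]
gripper_width: 0.0178
grip_force: 10.0
```

Request:
move_arm --series '[{"dx": 0,"dy": 0,"dz": -0.5,"rx": 0,"ry": 0,"rz": 0,"gripper": 0},{"dx": 0,"dy": 0,"dz": -1,"rx": 0,"ry": 0,"rz": 0,"gripper": 0},{"dx": 0,"dy": 0,"dz": -1,"rx": 0,"ry": 0,"rz": 0,"gripper": 0},{"dx": 0,"dy": 0,"dz": -1,"rx": 0,"ry": 0,"rz": 0,"gripper": 0},{"dx": 0,"dy": 0,"dz": -1,"rx": 0,"ry": 0,"rz": 0.75,"gripper": 0},{"dx": 0,"dy": 0,"dz": -1,"rx": 0,"ry": 0,"rz": 0.75,"gripper": 0},{"dx": 0,"dy": 0,"dz": 0,"rx": 0,"ry": 0,"rz": 0.75,"gripper": 0},{"dx": 0,"dy": 0,"dz": 0,"rx": 0,"ry": 0,"rz": 0.75,"gripper": 0},{"dx": 0,"dy": 0,"dz": 0,"rx": 0,"ry": 0,"rz": 0.75,"gripper": 0},{"dx": 0,"dy": 0,"dz": 0,"rx": 0,"ry": 0,"rz": 0.75,"gripper": 0},{"dx": 0,"dy": 0,"dz": 0,"rx": 0,"ry": 0,"rz": 0.75,"gripper": 0},{"dx": 0,"dy": 0,"dz": 0,"rx": 0,"ry": 0,"rz": 0.75,"gripper": 0}]'

```text
time: 19.35
position: [0.5337, -0.0405, 0.1344]
eef_rot: [[-0.721, 0.693, 0.001], [0.693, 0.721, -0.0], [-0.001, 0.0, -1.0]]
wrist_force: [0.1, -0.8, -0.7]
gripper_width: 0.0178
grip_force: 10.0
```

Request:
move_arm --series '[{"dx": 0,"dy": 0,"dz": 0,"rx": 0,"ry": 0,"rz": 0.75,"gripper": 0},{"dx": 0,"dy": 0,"dz": 0,"rx": 0,"ry": 0,"rz": 0.75,"gripper": 0},{"dx": 0.997,"dy": 0.144,"dz": 0,"rx": 0,"ry": 0,"rz": 0,"gripper": 0},{"dx": 0.997,"dy": 0.144,"dz": 0,"rx": 0,"ry": 0,"rz": 0,"gripper": 0},{"dx": 0.997,"dy": 0.144,"dz": 0,"rx": 0,"ry": 0,"rz": 0,"gripper": 0},{"dx": 0.997,"dy": 0.144,"dz": 0,"rx": 0,"ry": 0,"rz": 0,"gripper": 0},{"dx": 0.997,"dy": 0.144,"dz": 0,"rx": 0,"ry": 0,"rz": 0,"gripper": 0},{"dx": 0.997,"dy": 0.144,"dz": 0,"rx": 0,"ry": 0,"rz": 0,"gripper": 0},{"dx": 0.997,"dy": 0.144,"dz": 0,"rx": 0,"ry": 0,"rz": 0,"gripper": 0},{"dx": 0.997,"dy": 0.144,"dz": 0,"rx": 0,"ry": 0,"rz": 0,"gripper": 0},{"dx": 0,"dy": 0,"dz": 0,"rx": 0,"ry": 0,"rz": 0,"gripper": 0},{"dx": 0,"dy": 0,"dz": 0,"rx": 0,"ry": 0,"rz": 0,"gripper": 0}]'

```text
time: 20.55
position: [0.4652, 0.1053, 0.1343]
eef_rot: [[-0.553, 0.834, 0.001], [0.834, 0.553, -0.0], [-0.001, 0.001, -1.0]]
wrist_force: [-0.1, -0.4, -0.3]
gripper_width: 0.0179
grip_force: 10.0
```

```bash
python3 - <<'E'
from h import *
im,i=grab('wrist','w6'); s=arm.observe(); print(s['position'],s['eef_rot'][:2,0],s['gripper_width'],s['grip_force'],s['q'].round(0))
cv2.imwrite('pics/w6.png',im[:,:,::-1])
K=np.array([.4357,.1494])
for a in(-98.5,-56.5,-14.5):
    for r in(.03,.08):print(a,r,np.round(proj(i,np.array([K[0]+r*np.cos(np.radians(a)),K[1]+r*np.sin(np.radians(a)),.036]))))
E
```

```text
[0.46541558 0.10489306 0.13415437] [-0.55177499  0.83399261] 0.017744510822619068 9.999182224273682 [  3.  22. 104.  -0.  55. -30.]
-98.5 0.03 [281. 194.]
-98.5 0.08 [229. 253.]
-56.5 0.03 [315. 207.]
-56.5 0.08 [315. 284.]
-14.5 0.03 [349. 194.]
-14.5 0.08 [401. 253.]
```

View pics/w6.png

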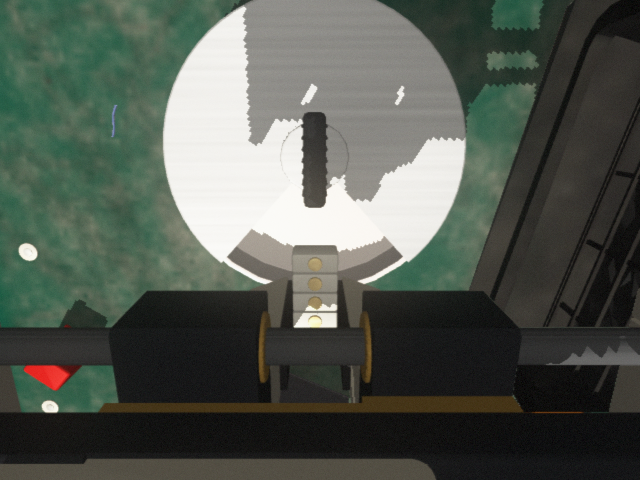

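The held strip is square, with screws up at (315,265–322), centred in the opening, whose rim edges are at (228,257) and (402,257). The knob points straight at it. I'm descending.

Request:
move_arm --series '[{"dx": 0,"dy": 0,"dz": 1,"rx": 0,"ry": 0,"rz": 0,"gripper": 0},{"dx": 0,"dy": 0,"dz": 1,"rx": 0,"ry": 0,"rz": 0,"gripper": 0},{"dx": 0,"dy": 0,"dz": 0.8,"rx": 0,"ry": 0,"rz": 0,"gripper": 0},{"dx": 0,"dy": 0,"dz": 0.6,"rx": 0,"ry": 0,"rz": 0,"gripper": 0},{"dx": 0,"dy": 0,"dz": 0.6,"rx": 0,"ry": 0,"rz": 0,"gripper": 0},{"dx": 0,"dy": 0,"dz": 0.5,"rx": 0,"ry": 0,"rz": 0,"gripper": 0},{"dx": 0,"dy": 0,"dz": 0.4,"rx": 0,"ry": 0,"rz": 0,"gripper": 0},{"dx": 0,"dy": 0,"dz": 0.2,"rx": 0,"ry": 0,"rz": 0,"gripper": 0},{"dx": 0,"dy": 0,"dz": 0,"rx": 0,"ry": 0,"rz": 0,"gripper": 0},{"dx": 0,"dy": 0,"dz": 0,"rx": 0,"ry": 0,"rz": 0,"gripper": 0}]'

```text
time: 21.6
position: [0.4652, 0.1052, 0.0319]
eef_rot: [[-0.552, 0.834, 0.0], [0.834, 0.552, -0.0], [-0.0, 0.0, -1.0]]
wrist_force: [-0.3, -0.5, 0.1]
gripper_width: 0.0178
grip_force: 10.0
```

Request:
move_arm --series '[{"dx": 0,"dy": 0,"dz": 0.1,"rx": 0,"ry": 0,"rz": 0,"gripper": 0},{"dx": 0,"dy": 0,"dz": 0.1,"rx": 0,"ry": 0,"rz": 0,"gripper": 0},{"dx": 0,"dy": 0,"dz": 0.05,"rx": 0,"ry": 0,"rz": 0,"gripper": 0},{"dx": 0,"dy": 0,"dz": 0,"rx": 0,"ry": 0,"rz": 0,"gripper": 0},{"dx": 0,"dy": 0,"dz": 0,"rx": 0,"ry": 0,"rz": 0,"gripper": 0}]'

```text
time: 22.1
position: [0.4649, 0.1053, 0.0267]
eef_rot: [[-0.552, 0.834, 0.0], [0.834, 0.552, -0.0], [-0.0, -0.0, -1.0]]
wrist_force: [-0.0, 0.8, 1.1]
gripper_width: 0.018
grip_force: 10.0
```

Request:
move_arm --series '[{"dx": 0,"dy": 0,"dz": 0.03,"rx": 0,"ry": 0,"rz": 0,"gripper": 0},{"dx": 0,"dy": 0,"dz": 0,"rx": 0,"ry": 0,"rz": 0,"gripper": 0},{"dx": 0,"dy": 0,"dz": 0,"rx": 0,"ry": 0,"rz": 0,"gripper": 0}]'

```text
time: 22.4
position: [0.4649, 0.1053, 0.0261]
eef_rot: [[-0.552, 0.834, 0.0], [0.834, 0.552, -0.0], [-0.0, -0.0, -1.0]]
wrist_force: [0.4, -0.3, -0.2]
gripper_width: 0.0182
grip_force: 10.0
```

Within a fraction of a millimetre of the floor. I'll open to 28 mm and rise straight up.

Request:
move_arm --series '[{"dx": 0,"dy": 0,"dz": 0,"rx": 0,"ry": 0,"rz": 0,"gripper": 0.25},{"dx": 0,"dy": 0,"dz": 0,"rx": 0,"ry": 0,"rz": 0,"gripper": 0.3},{"dx": 0,"dy": 0,"dz": 0,"rx": 0,"ry": 0,"rz": 0,"gripper": 0.3},{"dx": 0,"dy": 0,"dz": 0,"rx": 0,"ry": 0,"rz": 0,"gripper": 0.3},{"dx": 0,"dy": 0,"dz": -0.3,"rx": 0,"ry": 0,"rz": 0,"gripper": 0.3},{"dx": 0,"dy": 0,"dz": -0.6,"rx": 0,"ry": 0,"rz": 0,"gripper": 0.3},{"dx": 0,"dy": 0,"dz": -1,"rx": 0,"ry": 0,"rz": 0,"gripper": 0.3},{"dx": 0,"dy": 0,"dz": -1,"rx": 0,"ry": 0,"rz": 0,"gripper": 0.3},{"dx": 0,"dy": 0,"dz": -1,"rx": 0,"ry": 0,"rz": 0,"gripper": 0.3},{"dx": 0,"dy": 0,"dz": -1,"rx": 0,"ry": 0,"rz": 0,"gripper": 0.3},{"dx": 0,"dy": 0,"dz": -1,"rx": 0,"ry": 0,"rz": 0,"gripper": 0.3},{"dx": -0.5,"dy": 0,"dz": -1,"rx": 0,"ry": 0,"rz": 0,"gripper": 0.3}]'

```text
time: 23.6
position: [0.4699, 0.0974, 0.1661]
eef_rot: [[-0.552, 0.834, 0.001], [0.834, 0.552, 0.0], [-0.0, 0.001, -1.0]]
wrist_force: [-0.8, 0.3, -0.1]
gripper_width: 0.0274
grip_force: 0.0
```

Request:
move_arm --series '[{"dx": -1,"dy": 0,"dz": 0,"rx": 0,"ry": 0,"rz": 0,"gripper": 0.3},{"dx": -1,"dy": 0,"dz": 0,"rx": 0,"ry": 0,"rz": 0,"gripper": 0.3},{"dx": -1,"dy": 0,"dz": 0,"rx": 0,"ry": 0,"rz": 0,"gripper": 0.3},{"dx": 0,"dy": 0,"dz": 0,"rx": 0,"ry": 0,"rz": 0,"gripper": 0.3},{"dx": 0,"dy": 0,"dz": 0,"rx": 0,"ry": 0,"rz": 0,"gripper": 0.3}]'

```text
time: 24.1
position: [0.5032, 0.0469, 0.1646]
eef_rot: [[-0.551, 0.835, 0.0], [0.835, 0.551, 0.0], [0.0, 0.0, -1.0]]
wrist_force: [-0.3, 0.2, 0.0]
gripper_width: 0.0277
grip_force: 0.0
```

```bash
python3 - <<'E'
from h import *
im,i=grab('wrist','w7'); print(arm.observe()['position'])
K=np.array([.4357,.1494]); a=np.radians(-56.5); ex=np.array([np.cos(a),np.sin(a)]); ey=np.array([-ex[1],ex[0]])
hsv=cv2.cvtColor(im,cv2.COLOR_RGB2HSV)
# rectify the plane z=.020 around the bay, 1 px = 1 mm
X=np.array([[proj(i,np.r_[K+ex*r/1000+ey*t/1000,.020]) for t in range(-45,46)] for r in range(10,95)],np.float32)
w=cv2.remap(im,X[...,0],X[...,1],1)
g=w.mean(2).astype(int); s=cv2.cvtColor(w,cv2.COLOR_RGB2HSV)[...,1]
print('visible v range',X[...,1].min(),X[...,1].max())
print('across, r=45,55,65'); [print(g[r-10,20:70:2].tolist()) for r in(45,55,65)]
print('along t=-6,0,6'); [print(g[8:75:2,45+t].tolist()) for t in(-6,0,6)]
print('saturation t=0',s[8:75:2,45].tolist())
E
```

```text
[0.50301055 0.04731152 0.16449996]
visible v range 56.443283 185.16382
across, r=45,55,65
[249, 249, 249, 249, 249, 249, 249, 249, 239, 210, 198, 201, 194, 195, 196, 194, 191, 167, 201, 249, 249, 249, 249, 248, 248]
[249, 249, 249, 249, 249, 249, 249, 249, 244, 246, 245, 240, 233, 232, 242, 241, 240, 167, 224, 248, 248, 248, 249, 248, 248]
[163, 166, 163, 165, 166, 166, 217, 242, 236, 247, 246, 241, 239, 240, 242, 241, 241, 168, 188, 248, 249, 248, 248, 236, 248]
along t=-6,0,6
[62, 69, 133, 247, 198, 167, 240, 245, 249, 231, 242, 247, 250, 239, 241, 247, 250, 244, 240, 247, 250, 250, 229, 244, 249, 249, 222, 247, 250, 222, 164, 163, 135, 111]
[65, 63, 64, 125, 165, 164, 222, 236, 239, 229, 219, 231, 237, 235, 227, 231, 240, 239, 232, 243, 240, 245, 214, 235, 243, 246, 210, 239, 241, 194, 162, 161, 161, 112]
[95, 176, 196, 165, 164, 164, 236, 240, 243, 223, 236, 241, 244, 231, 237, 241, 244, 238, 236, 242, 245, 243, 228, 240, 242, 243, 213, 241, 243, 239, 159, 162, 131, 114]
saturation t=0 [40, 41, 47, 32, 28, 28, 55, 45, 35, 19, 53, 57, 41, 12, 35, 56, 33, 13, 28, 24, 34, 13, 30, 47, 25, 12, 23, 35, 29, 41, 30, 30, 30, 36]
```

The strip lies at r≈29–77 mm and t≈±9 mm in the bay. Its top plane is at the right height and all six ways face up. Nothing touched the cover on release, so I'm handing in.

```bash
python3 -c "
from cell import arm; print(arm.close_job())"
```

```text
the job is handed in; nothing more can be done
None
```

I turned the cover until its opening stood over the lug bay (within about 1° by camera), worked the strip out of the bin corner, set it flat in that bay with its screws up, and handed the job in at about 24 s; I left the other parts, spool, bottle and tape alone, but did not re-photograph them or the cover at the end.

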